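# Clear the scrapped cylinder off the bench

## Robot

A 6-joint arm with a two-finger parallel gripper is mounted at the origin on the work surface. World frame = base frame: x ahead of the robot, y to its left, z up, the work surface at z = 0. Lengths are in m, angles in rad, forces in N, time in s.
With the tool pointing down it reaches from about 0.25 to 0.775 m from the base axis. Payload 4 kg.
Tool frame: the origin (TCP) lies on the centre line of the jaws, within the pads' length; the fingertips stand 17 mm ahead of it and the grasp point (between the pads) lies 2 mm behind it; z points along the fingers, y is the line along which they close (so a half turn about z gives the same grasp; the last joint's range is limited). The gripper opens to 94 mm and grips with 3 to 60 N. Pads are 16 mm wide; open, the fingers measure 119 mm over their backs; the gripper's body (75 mm by 177 mm) begins 78 mm behind the grasp point.
Start: joints at [1.092, 0.087, 1.371, -0, 1.684, -0.103], TCP at [0.202, 0.512, 0.195] pointing down, gripper open.
Joint ranges: [-3.1, 3.1], [-0.76, 2.03], [0.27, 2.55], [-1.08, 4.22], [0.17, 2.65], [-2.57, 2.57]. Speed limits (rad/s): [2.79, 2.79, 3.14, 3.14, 3.14, 3.14].

## Interface

Orientations are given as [roll, pitch, yaw] about the fixed x, y, z axes, in that order (R = Rz(yaw) Ry(pitch) Rx(roll)).
In Python, from bench import robot gives the robot as it stands.
- The arm moves only by the tool servo_tool, never from a script. Its argument "plan" is a list of rows, each a list of 7 numbers: the shift along the tool's x, y, z normalised to -1 to 1, where 1 is 0.1 m, then the turn, a rotation vector about the tool's x, y, z normalised to -1 to 1, where 1 is pi/2 rad, then the finger opening in mm, from 0 to 94. In form: [[x, y, z, ax, ay, az, gripper], ...]. A call has 1 to 12 rows; each row is the pose to reach, as a shift and turn from the pose commanded when the call began, along the tool's axes at that moment; what a row does not reach only later rows make up. A row lasts 1/12 s, in which the tool goes at most 41.7 mm and 7.16 degrees, less where a joint would pass 70% of its speed; a pose out of reach is approached as far as the arm can. A call with a number of a shift or a turn outside -1 to 1 is refused whole. A call with a gripper value outside its range is refused whole. The fingers move at their own pace and stop on an object; the grip force is fixed at half the most. Time passes only in rows, so rows that repeat a pose let the fingers close. It gives the time, the measured TCP pose, the force, the opening and the grip force at its end, in the units of the state.
- robot.get_obs(): the state, without advancing time (a new reading comes with each control period).
- robot.snapshot(name): name is "scene" or "side" or "wrist"; returns the picture (400x640x3 uint8, red, green, blue); there is no depth.
- robot.camera_params(name): a dict with "camera_matrix" (3x3 intrinsics, pixels), "distortion" ([k1, k2, p1, p2, k3] as OpenCV has them; the pictures are not rectified), "rvec" (rotation vector, rad) and "tvec" (3), from world to camera coordinates, as OpenCV has them; the wrist camera has in their place "tool_from_camera" (4x4, takes a point from camera to tool coordinates, whose origin is the TCP and whose axes are the flange's). Camera axes: x right, y down, z forward; pixel columns grow to the right and rows downward; lengths in m; the calibration is good to about 2 mm. A picture is of the moment at which its call begins: read the wrist's pose just before it. camera_params takes no time and is no camera call.
- robot.close_job(): hands the job in; it is judged then, once.
Trained networks look in the newest picture that a camera, given by its name, has taken for a name from the list of things; names that differ only in an ending like _2 or _b are one class to them, and where a whole thing is asked for, a point or a joint stands for the part that bears it (a point fixed in the world has none). Each returns a list of dicts, best first, with "conf" (0 to 1); they miss things now and then, are a little off and sometimes report something else, mostly with a low value. They report only what shows in the picture. A call takes as long as a camera call. They do not tell look-alikes from the thing itself.
- robot.find_in(thing, camera): "extent" ([centre column, centre row, width, height] in pixels, round what is visible of it).
The state is a dict: "time": time; "joint_positions": joint angles; "qvel": joint speeds; "joint_torque": joint torques, N m; "tool_pos": TCP position; "ee_rot": TCP orientation; "wrist_force": force on the tool from outside, world axes, zero at the start; "wrist_torque": the same for the moment, N m; "width": finger opening in m; "finger_force": force on a finger pad.
Only numpy, scipy, OpenCV 4.12 (cv2) and the standard library are available. Lean on these libraries where they do the work, as an engineer would, in place of code of your own. Each camera call takes 0.05 s, during which the arm holds its last target. There are 200 camera calls.

## Task

The scrapped engine cylinder has to go into the scrap bin below the bench's front edge, but a good carton has been left on top of it. First put that carton squarely on top of the stack of two cartons, edges flush and lined up the same way, and let go of it; then slide the cylinder, which is too heavy to lift, along the bench under the riser shelf and tip it over the front edge so that it drops into the bin. Leave the stack and the other things on the bench as they stand.

Things in the scene. Friction and masses are not known exactly. Their poses are not given: they have to be found in the camera images.
- casting: The scrapped engine cylinder, a dark finned aluminium and iron block with a black bore marked on its top: 140 mm long (its x), 120 mm wide (its y), 75 mm high, its sides act as flat and upright; 1.7 to 2.5 kg, sliding it takes about 8 to 18 N. Origin at the centre of its underside, z up; its x points roughly towards the front edge of the bench (+x), its yaw within 0.35 rad of that.
- casting_mid (a point): The middle of the cylinder block, 37.5 mm above its origin.
- carton_loose: Closed cardboard carton with an orange label on its long sides, 110 mm long (its x), 60 mm wide (its y), 60 mm high, 0.17 to 0.35 kg, lying on top of the cylinder at the start. Origin at the centre of its underside, z up.
- carton_mid: Upper carton of the stack, same size, shape and axes; it rests on carton_base. Origin at the centre of its underside, so its top is 60 mm above it.
- carton_base: Lower carton of the stack, same size and axes, on the bench to the left or to the right of the work. Origin at the centre of its underside.
- riser: Fixed dark riser shelf with orange lips along the bench's front edge: board 460 mm wide (y), with its lips from x = -49 mm (robot side) to +29 mm, underside 180 mm and top 195 mm above the bench, small bins and a tin up to 40 mm high on it. End panels 60 mm deep, 12 mm thick at y = +-222 mm; open between. Origin on the bench, midway between the end panels.
- bin: Grey open scrap bin with orange rim band, fixed, below and beyond the front edge of the bench: 230 mm (x) by 250 mm (y) outside, 5 mm walls, 165 mm high, its rim 20 mm below the bench top, its near wall 5 to 15 mm beyond the bench edge. Origin on the rim, at the middle of its near side (outer face); the bin reaches from there 230 mm towards +x, 125 mm to each side and 165 mm down.
- bench_edge (a point): A point on the front edge of the bench top. The bench top ends in a straight edge along y at this x; the bin is beyond it. A part tips over when its middle has passed this edge.
- can: Blue can standing on the bench, 66 mm across, 150 mm high; leave it standing. Origin at the centre of its underside.
- jar: Red jar standing on the bench, 70 mm across, 70 mm high; leave it standing. Origin at the centre of its underside.
- wrench: Steel wrench lying on the bench, 160 mm long; leave it. Origin on the underside near its middle.
Things that resemble listed ones, but are neither listed nor needed, are in the scene too. What is shaped like the casting but green or yellow is not meant. Leave any yellow look-alike of the carton_loose alone.

How it is judged:
On the way, in this order (a step that is already met when the one before it is completed fails the run):
1. the loose carton lies squarely on the stack, released, while the cylinder is still on the bench (x of carton_loose in the frame of carton_mid between -0.012 and 0.012 m and y of carton_loose in the frame of carton_mid between -0.012 and 0.012 m and z of carton_loose in the frame of carton_mid between 0.055 and 0.065 m and angle between the x axis of carton_loose and the x axis of carton_mid, either way round below 0.15 rad and angle between carton_loose's own z axis and vertical below 0.08 rad and contact force between the fingers and carton_loose below 0.2 N and height (world z) of casting_mid above 0.03 m), for 0.2 s.
2. the cylinder is inside the bin (x of casting_mid in the frame of bin between 0.005 and 0.225 m and y of casting_mid in the frame of bin between -0.12 and 0.12 m and z of casting_mid in the frame of bin below -0.04 m), for 0.2 s.
At the end, for the whole second after the job is handed in: The loose carton lies flat on the upper carton of the upright stack, centres within 12 mm each way, long axes within 0.15 rad; the cylinder's middle is inside the bin's walls, at least 40 mm below its rim; both are at rest and released (all of step 2 and x of carton_loose in the frame of carton_mid between -0.012 and 0.012 m and y of carton_loose in the frame of carton_mid between -0.012 and 0.012 m and z of carton_loose in the frame of carton_mid between 0.055 and 0.065 m and angle between the x axis of carton_loose and the x axis of carton_mid, either way round below 0.15 rad and angle between each of carton_loose, carton_base's own z axis and vertical below 0.08 rad and contact force between the fingers and carton_loose below 0.2 N and z of carton_mid in the frame of carton_base above 0.055 m and linear speed of each of casting, carton_loose below 0.03 m/s); the robot touches nothing.
It fails at once if the cylinder is lifted more than 30 mm off the bench (height (world z) of casting above 0.03 m).
It fails at once if the stack is pushed more than 25 mm or its two cartons are shifted apart or tipped (distance of any of carton_base, carton_mid from where it was at the start of the episode above 0.025 m or angle between carton_mid's own z axis and vertical above 0.3 rad).
It fails at once if the can, the jar or the wrench is moved more than 30 mm or knocked over (distance of any of can, jar, wrench from where it was at the start of the episode above 0.03 m or angle between any of can, jar's own z axis and vertical above 0.3 rad).
It also fails if it takes over 54 s, if anything falls off the work surface, if the arm or the gripper's body presses on something with over 40 N, if the wrist force passes 120 N, or if a joint passes its speed limit or range.

## Working session

There is one attempt and no reset: what is moved stays moved. The work goes in short steps, Python scripts to look and compute and a tool call to move; the robot and the scene stay as the last step left them, time stands still between calls to the robot, and variables do not carry over. Pictures are saved under pics/ and viewed, at most 10 in all, crops included, and the job is handed in when it is done.

Besides the shell and the picture viewer there is one more tool, called after "Emit:" in YAML: its name, and indented under it one key for each argument. servo_tool: Moves the arm, as the interface text tells. Scaled input: -1 to 1 covers 0.1 m each way for a shift and pi/2 rad each way for a turn. Its arguments: {"type":"object","properties":{"plan":{"type":"array","items":{"type":"array","items":{"type":"number"}}}},"required":["plan"]}

```bash
mkdir -p pics; python3 - <<'E'
from bench import robot
import cv2,numpy as np
o=robot.get_obs();print(o['time'],o['tool_pos'],o['ee_rot'],o['width'])
for n in ['scene','side','wrist']:
    im=robot.snapshot(n);cv2.imwrite(f'pics/{n}0.png',im[:,:,::-1])
    p=robot.camera_params(n);print(n,{k:np.round(v,4).tolist() for k,v in p.items()})
    for t in ['casting','carton_loose','bin','can','jar','wrench','riser']:
        print(t,[(np.round(d['extent']).tolist(),round(d['conf'],2)) for d in robot.find_in(t,n)])
E
```

```text
0.0 [0.20160655 0.51110931 0.19400176] [-3.13940541e+00 -2.14668716e-04  2.76578768e+00] 0.09386809135132562
scene {'camera_matrix': [[436.6463, 0.0, 328.2622], [0.0, 436.6463, 196.6729], [0.0, 0.0, 1.0]], 'distortion': [0.004, 0.0, 0.0, 0.0, 0.0], 'rvec': [2.2016, 1.4017, -0.4368], 'tvec': [-0.2121, -0.3594, 1.5781]}
casting [([263.0, 174.0, 62.0, 58.0], 0.92), ([354.0, 134.0, 44.0, 47.0], 0.9), ([312.0, 194.0, 16.0, 23.0], 0.74)]
carton_loose [([279.0, 210.0, 22.0, 24.0], 0.76), ([334.0, 182.0, 36.0, 31.0], 0.73)]
bin []
can [([211.0, 212.0, 41.0, 45.0], 0.63)]
jar [([214.0, 286.0, 27.0, 30.0], 0.64)]
wrench [([460.0, 190.0, 40.0, 27.0], 0.81)]
riser [([361.0, 219.0, 174.0, 122.0], 0.64)]
side {'camera_matrix': [[397.0389, 0.0, 315.0877], [0.0, 397.0389, 201.7478], [0.0, 0.0, 1.0]], 'distortion': [-0.0881, 0.0, 0.0, 0.0, 0.0], 'rvec': [2.1094, -0.4902, 0.2755], 'tvec': [-0.4762, 0.1908, 0.8474]}
casting [([317.0, 221.0, 70.0, 47.0], 0.76), ([265.0, 275.0, 87.0, 83.0], 0.57)]
carton_loose [([315.0, 190.0, 53.0, 44.0], 0.66), ([345.0, 254.0, 54.0, 46.0], 0.57)]
bin [([402.0, 218.0, 111.0, 91.0], 0.7)]
can [([351.0, 301.0, 42.0, 84.0], 0.73)]
jar [([450.0, 306.0, 41.0, 50.0], 0.64)]
wrench [([295.0, 157.0, 34.0, 20.0], 0.6), ([253.0, 174.0, 37.0, 29.0], 0.46)]
riser [([364.0, 184.0, 120.0, 155.0], 0.81)]
wrist {'camera_matrix': [[307.74, 0.0, 317.9701], [0.0, 307.74, 196.8751], [0.0, 0.0, 1.0]], 'distortion': [-0.0188, 0.0, 0.0, 0.0, 0.0], 'tool_from_camera': [[0.0005, -0.9702, -0.2424, 0.071], [1.0, 0.0003, 0.001, -0.0001], [-0.0009, -0.2424, 0.9702, -0.1894], [0.0, 0.0, 0.0, 1.0]]}
casting [([178.0, 366.0, 7.0, 12.0], 0.38)]
carton_loose []
bin []
can []
jar []
wrench []
riser []
```

View pics/scene0.png

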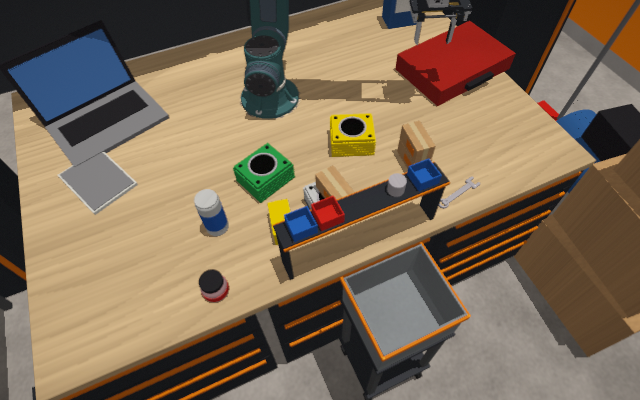

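View pics/side0.png

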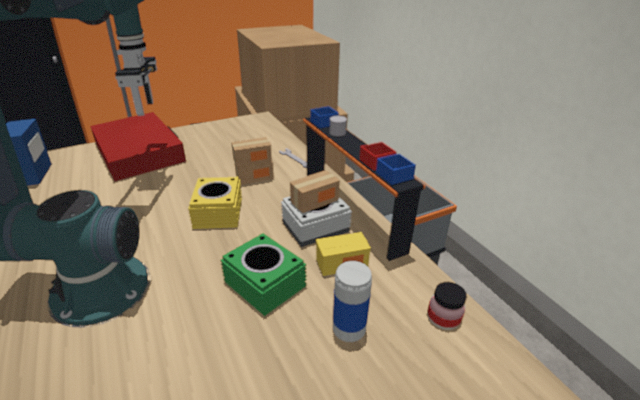

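The scene picture shows the loose carton at about (335,182), half hidden behind the riser shelf. The stack is at (417,145), the wrench at (460,190), the bin at (405,300), the can at (211,212) and the jar at (214,286). The side picture shows the grey casting at (317,215) with the carton on it at (315,190), and the stack at (252,160). The green and yellow blocks are look-alikes.

```bash
cat > h.py <<'E'
import cv2,numpy as np
from bench import robot
from scipy.spatial.transform import Rotation as Ro
from scipy.optimize import least_squares
def cam(n,obs=None):
    p=robot.camera_params(n);K=np.array(p['camera_matrix']);D=np.array(p['distortion'])
    if n=='wrist':
        T=np.eye(4);T[:3,:3]=Ro.from_euler('xyz',obs['ee_rot']).as_matrix();T[:3,3]=obs['tool_pos']
        W=np.linalg.inv(T@np.array(p['tool_from_camera']));return K,D,W[:3,:3],W[:3,3]
    return K,D,cv2.Rodrigues(np.array(p['rvec']))[0],np.array(p['tvec']).ravel()
def proj(c,P):
    K,D,R,t=c
    return cv2.projectPoints(np.array(P,float).reshape(-1,1,3),cv2.Rodrigues(R)[0],t,K,D)[0].reshape(-1,2)
def plane(c,uv,z):
    K,D,R,t=c
    n=cv2.undistortPoints(np.array(uv,float).reshape(-1,1,2),K,D).reshape(-1,2)
    d=np.c_[n,np.ones(len(n))]@R; o=-R.T@t
    return o+d*((z-o[2])/d[:,2])[:,None]
E
python3 - <<'E'
from h import *
s=cam('scene');d=cam('side')
f=lambda n,c,uv,z:print(n,np.round(plane(c,uv,z),3).tolist())
f('stack top s',s,[(415,131)],.12);f('stack top d',d,[(252,146)],.12)
f('loose s',s,[(334,180)],.135);f('loose d',d,[(315,190)],.125)
f('riser ends top s',s,[(280,243),(448,182)],.195)
f('edge s',s,[(210,336),(480,232)],0)
f('bin rim s',s,[(342,278),(423,246),(468,316),(383,358)],-.02)
f('wrench',s,[(460,190)],0);f('can',s,[(215,230)],0);f('ylw carton',d,[(343,275)],0)
a=cv2.imread('pics/scene0.png')[100:260,265:485];b=cv2.imread('pics/side0.png')[125:285,215:435]
cv2.imwrite('pics/z.png',cv2.resize(np.vstack([a,b])[:, :],None,fx=1.87,fy=1.87,interpolation=2))
E
```

```text
stack top s [[0.452, 0.314, 0.12]]
stack top d [[0.467, 0.293, 0.12]]
loose s [[0.523, 0.009, 0.135]]
loose d [[0.521, -0.019, 0.125]]
riser ends top s [[0.674, -0.203, 0.195], [0.693, 0.252, 0.195]]
edge s [[0.741, -0.438, 0.0], [0.782, 0.354, 0.0]]
bin rim s [[0.733, -0.065, -0.02], [0.743, 0.19, -0.02], [0.969, 0.187, -0.02], [0.968, -0.066, -0.02]]
wrench [[0.634, 0.387, 0.0]]
can [[0.45, -0.338, 0.0]]
ylw carton [[0.506, -0.193, 0.0]]
```

View pics/z.png

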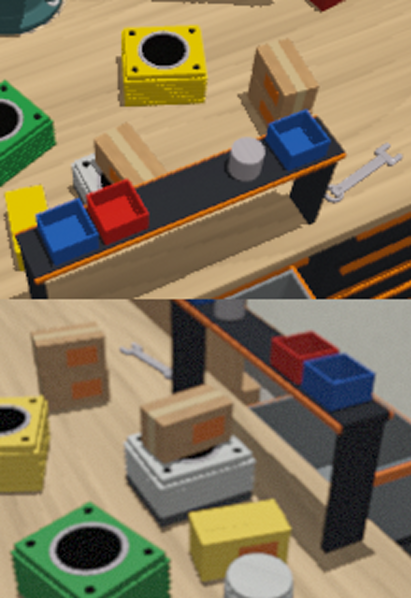

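Emit:
servo_tool:
  plan:
    - [-1,-1,-1,0,0,-0.24,94]
    - [-1,-1,-1,0,0,-0.24,94]
    - [-1,-1,-1,0,0,-0.24,94]
    - [-1,-1,-1,0,0,-0.24,94]
    - [-1,-1,-1,0,0,-0.24,94]

```text
time: 1.62
tool_pos: [0.2606, 0.3797, 0.301]
ee_rot: [3.136, 0.008, 3.139]
wrist_force: [0.3, 0.7, 0.4]
width: 0.0945
finger_force: 0.0
```

Emit:
servo_tool:
  plan:
    - [-0.7,-1,-0.4,0,0,0,94]
    - [-0.7,-1,-0.4,0,0,0,94]
    - [-0.7,-1,-0.4,0,0,0,94]
    - [-0.7,-1,-0.4,0,0,0,94]

```text
time: 1.95
tool_pos: [0.3317, 0.2785, 0.3375]
ee_rot: [3.141, 0.005, 3.135]
wrist_force: [-0.9, 0.9, 0.8]
width: 0.0941
finger_force: 0.0
```

Emit:
servo_tool:
  plan:
    - [-0.7,-1,0,0,0,0,94]
    - [-0.7,-1,0,0,0,0,94]
    - [-0.7,-1,0,0,0,0,94]
    - [-0.7,-1,0,0,0,0,94]
    - [-0.7,-1,0,0,0,0,94]

```text
time: 2.37
tool_pos: [0.399, 0.1814, 0.3341]
ee_rot: [3.141, -0.002, 3.139]
wrist_force: [0.5, -0.4, 0.1]
width: 0.0941
finger_force: 0.0
```

```bash
python3 - <<'E'
from h import *
import json
o=robot.get_obs();print(o['time'],o['tool_pos'],o['ee_rot'])
im=robot.snapshot('wrist')[:,:,::-1];cv2.imwrite('pics/w1.png',im)
json.dump({k:np.array(o[k]).tolist() for k in('tool_pos','ee_rot')},open('w1.json','w'))
for t in ['casting','carton_loose','riser']:print(t,[(np.round(d['extent']).tolist(),round(d['conf'],2)) for d in robot.find_in(t,'wrist')])
cv2.imwrite('pics/w1z.png',cv2.resize(im,None,fx=1.25,fy=1.25,interpolation=2))
E
```

```text
2.3667 [0.3990061  0.18137306 0.33414358] [ 3.14137306e+00 -2.01062409e-03  3.13887395e+00]
casting [([208.0, 245.0, 91.0, 92.0], 0.92), ([106.0, 123.0, 140.0, 109.0], 0.75), ([313.0, 107.0, 115.0, 113.0], 0.64), ([401.0, 290.0, 36.0, 9.0], 0.3)]
carton_loose [([200.0, 255.0, 70.0, 77.0], 0.76), ([121.0, 231.0, 57.0, 58.0], 0.7)]
riser [([276.0, 326.0, 204.0, 92.0], 0.86), ([209.0, 244.0, 92.0, 91.0], 0.29)]
```

View pics/w1z.png

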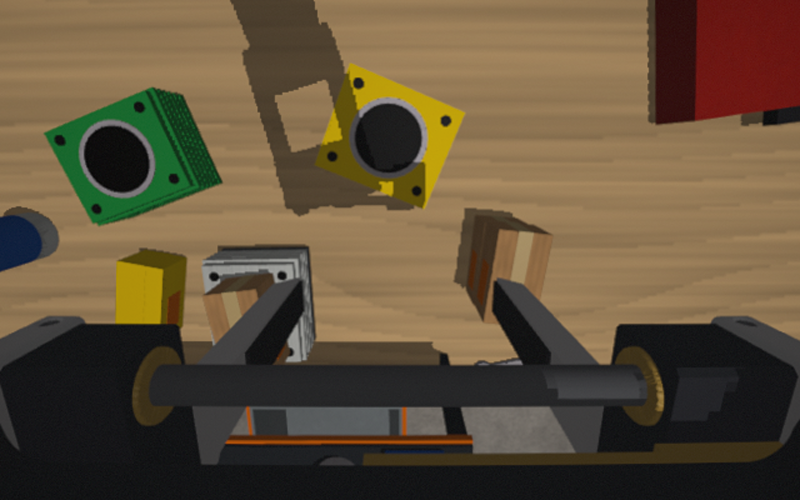

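The wrist view shows the casting with the loose carton at about (255,300) and the stack top at about (510,265), both partly behind the fingers. I'll move 0.1 m further ahead to clear the view.

Emit:
servo_tool:
  plan:
    - [-1,-0.3,0,0,0,0,94]
    - [-1,-0.3,0,0,0,0,94]
    - [-1,-0.3,0,0,0,0,94]
    - [-1,-0.3,0,0,0,0,94]
    - [-1,-0.3,0,0,0,0,94]

```text
time: 2.98
tool_pos: [0.4984, 0.1534, 0.3342]
ee_rot: [3.141, -0.002, -3.139]
wrist_force: [-0.3, 0.1, -0.5]
width: 0.0937
finger_force: 0.0
```

```bash
python3 - <<'E'
from h import *
import json
o=robot.get_obs();print(o['time'],o['tool_pos'],o['ee_rot'])
im=robot.snapshot('wrist')[:,:,::-1];cv2.imwrite('pics/w2.png',im)
json.dump({k:np.array(o[k]).tolist() for k in('tool_pos','ee_rot')},open('w2.json','w'))
for t in ['casting','carton_loose','riser','bin']:print(t,[(np.round(d['extent']).tolist(),round(d['conf'],2)) for d in robot.find_in(t,'wrist')])
cv2.imwrite('pics/w2z.png',cv2.resize(im,None,fx=1.25,fy=1.25,interpolation=2))
E
```

```text
2.9833 [0.49836272 0.15337506 0.33423201] [ 3.14146903e+00 -2.33150678e-03 -3.13897552e+00]
casting [([332.0, 51.0, 125.0, 102.0], 0.97), ([116.0, 57.0, 142.0, 113.0], 0.86), ([219.0, 187.0, 91.0, 93.0], 0.62)]
carton_loose [([211.0, 196.0, 74.0, 90.0], 0.98), ([128.0, 181.0, 60.0, 70.0], 0.82)]
riser [([245.0, 294.0, 324.0, 121.0], 0.66)]
bin [([274.0, 356.0, 128.0, 33.0], 0.93)]
```

View pics/w2z.png

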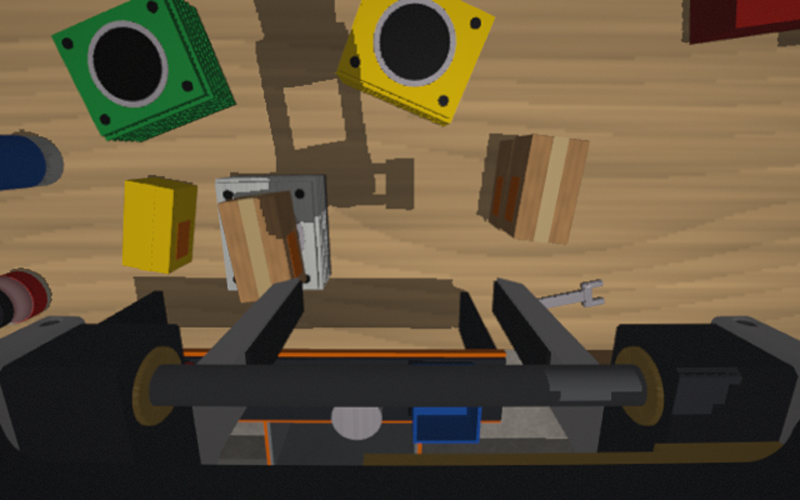

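The casting top spans about (217,175)–(328,290) in the zoomed view, with the carton top from (220,200) to (300,300). The stack top is about (530,135)–(590,245). I'll zoom in to get the corners.

```bash
python3 - <<'E'
import cv2,numpy as np
im=cv2.imread('pics/w2.png')
a=im[130:250,165:275];b=im[95:215,375:485]
z=np.hstack([cv2.resize(q,None,fx=3.6,fy=3.6,interpolation=cv2.INTER_CUBIC) for q in(a,b)])
for i in range(0,110,10):
    for k in(0,396): cv2.line(z,(int(k+i*3.6),0),(int(k+i*3.6),6 if i%50 else 14),(0,255,0),1)
for i in range(0,120,10): cv2.line(z,(0,int(i*3.6)),(6 if i%50 else 14,int(i*3.6)),(0,255,0),1)
cv2.imwrite('pics/w2c.png',z)
E
```

```text
(no output)
```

View pics/w2c.png

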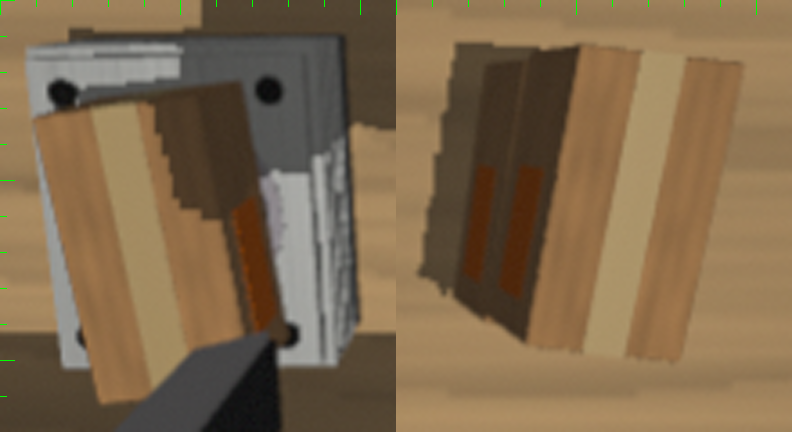

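```bash
cat >> h.py <<'E'
def fitbox(c,uv,sx,sy,z,corners,x0):
    C=np.array([[-1,-1],[-1,1],[1,1],[1,-1]])*[sx/2,sy/2]
    def pts(p): 
        a=p[2];R=np.array([[np.cos(a),-np.sin(a)],[np.sin(a),np.cos(a)]])
        return np.c_[C[corners]@R.T+p[:2],np.full(len(corners),z)]
    r=least_squares(lambda p:(proj(c,pts(p))-uv).ravel(),x0)
    return r.x,np.abs(r.fun).max()
E
python3 - <<'E'
from h import *
import json
o=json.load(open('w2.json'));c=cam('wrist',o)
A=lambda L:np.array([165,130])+np.array(L)/3.6
B=lambda L:np.array([375,95])+(np.array(L)-[396,0])/3.6
# corner order: (-x,-y)=img TL,(−x,+y)=TR,(+,+)=BR,(+,-)=BL
print('stack',fitbox(c,B([(583,44),(743,63),(680,362),(527,343)]),.11,.06,.12,[0,1,2,3],[.46,.3,0.]))
print('loose',fitbox(c,A([(35,116),(100,403)]),.11,.06,.135,[0,3],[.52,0,0.]))
print('loose3',fitbox(c,A([(35,116),(200,90),(100,403)]),.11,.06,.135,[0,1,3],[.52,0,0.]))
print('cast',fitbox(c,A([(27,47),(63,366)]),.14,.12,.075,[0,3],[.52,0,0.]))
print('cast4',fitbox(c,A([(27,47),(308,42),(322,366),(63,366)]),.14,.12,.075,[0,1,2,3],[.52,0,0.]))
f=lambda n,uv,z:print(n,np.round(plane(c,np.array(uv)/1.25,z),3).tolist())
f('riser rear edge top/bot',[(185,351),(505,351),(185,357),(505,357)],.195)
f('riser front',[(245,420),(505,424)],.195)
f('riser panel bottoms',[(135,278),(445,280)],0)
f('bin inner corner',[(268,422),(268,460),(420,450)],-.02)
f('wrench',[(540,300),(600,285)],0)
f('yellow top',[(123,180),(160,186),(187,188),(123,268)],.06)
s=cam('scene')
g=lambda n,uv,z:print(n,np.round(plane(s,uv,z),3).tolist())
g('riser top corners',[(277,234),(283,249),(449,187)],.195)
g('panel front foot',[(292,278),(436,221)],0)
g('bench edge',[(300,299),(340,285),(430,250),(480,232)],0)
E
```

```text
stack (array([ 0.4677783 ,  0.31480684, -0.10562609]), np.float64(1.0064609340029165))
loose (array([0.5299742 , 0.00804873, 0.11657825]), np.float64(0.3884432085180265))
loose3 (array([0.52921937, 0.00808913, 0.12530883]), np.float64(0.6839658529805774))
cast (array([0.52752205, 0.00385101, 0.00135284]), np.float64(1.461936422128872))
cast4 (array([5.27026443e-01, 1.56159698e-04, 5.72030979e-03]), np.float64(2.9445716051815225))
riser rear edge top/bot [[0.613, -0.048, 0.195], [0.611, 0.256, 0.195], [0.619, -0.049, 0.195], [0.618, 0.257, 0.195]]
riser front [[0.689, 0.002, 0.195], [0.692, 0.262, 0.195]]
riser panel bottoms [[0.606, -0.225, 0.0], [0.607, 0.223, 0.0]]
bin inner corner [[0.863, -0.059, -0.02], [0.939, -0.065, -0.02], [0.917, 0.193, -0.02]]
wrench [[0.638, 0.362, 0.0], [0.615, 0.448, 0.0]]
yellow top [[0.462, -0.176, 0.06], [0.469, -0.132, 0.06], [0.471, -0.099, 0.06], [0.572, -0.195, 0.06]]
riser top corners [[0.649, -0.201, 0.195], [0.692, -0.202, 0.195], [0.707, 0.246, 0.195]]
panel front foot [[0.683, -0.192, 0.0], [0.696, 0.259, 0.0]]
bench edge [[0.747, -0.195, 0.0], [0.757, -0.083, 0.0], [0.77, 0.192, 0.0], [0.782, 0.354, 0.0]]
```

The fits give the stack at (0.468, 0.315) with yaw -0.106 and the loose carton at (0.530, 0.008) with yaw about 0.12. The casting is at (0.527, 0.002) with yaw about 0, the riser's rear lip at x≈0.613 and the bin centre at y≈0.064. Next I go above the loose carton.

Emit:
servo_tool:
  plan:
    - [-0.3,-1,1,0,0,-0.076,94]
    - [-0.3,-1,1,0,0,-0.076,94]
    - [-0.3,-1,1,0,0,-0.076,94]
    - [-0.3,-1,1,0,0,-0.076,94]
    - [-0.3,-1,1,0,0,-0.076,94]
    - [-0.3,-1,1,0,0,-0.076,94]

```text
time: 3.73
tool_pos: [0.5278, 0.0525, 0.2351]
ee_rot: [3.141, -0.001, -3.022]
wrist_force: [0.2, 0.2, 0.7]
width: 0.0941
finger_force: 0.0
```

Emit:
servo_tool:
  plan:
    - [0.03,-0.45,0.7,0,0,0,94]
    - [0.03,-0.45,0.7,0,0,0,94]
    - [0.03,-0.45,0.7,0,0,0,94]
    - [0.03,-0.45,0.7,0,0,0,94]
    - [0.03,-0.45,0.7,0,0,0,94]

```text
time: 4.15
tool_pos: [0.5324, 0.0087, 0.1685]
ee_rot: [3.142, 0.005, -3.02]
wrist_force: [-0.4, 0.2, 1.1]
width: 0.0943
finger_force: 0.0
```

```bash
python3 - <<'E'
from h import *
import json
o=robot.get_obs();print(o['time'],o['tool_pos'],o['ee_rot'])
im=robot.snapshot('wrist')[:,:,::-1];cv2.imwrite('pics/w3.png',im)
json.dump({k:np.array(o[k]).tolist() for k in('tool_pos','ee_rot')},open('w3.json','w'))
c=cam('wrist',o);a=.12;R=np.array([[np.cos(a),-np.sin(a)],[np.sin(a),np.cos(a)]])
p=np.array([[-.055,-.03],[-.055,.03],[.055,.03],[.055,-.03]])@R.T+[.53,.008]
im=im.copy();cv2.polylines(im,[proj(c,np.c_[p,np.full(4,.135)]).astype(int)],1,(0,255,0),1)
q=np.array([[-.07,-.06],[-.07,.06],[.07,.06],[.07,-.06]])+[.527,.002]
cv2.polylines(im,[proj(c,np.c_[q,np.full(4,.075)]).astype(int)],1,(255,0,255),1)
cv2.imwrite('pics/w3z.png',im)
E
```

```text
4.15 [0.53242507 0.00866254 0.16847909] [ 3.14156801  0.00515257 -3.01960182]
```

View pics/w3z.png

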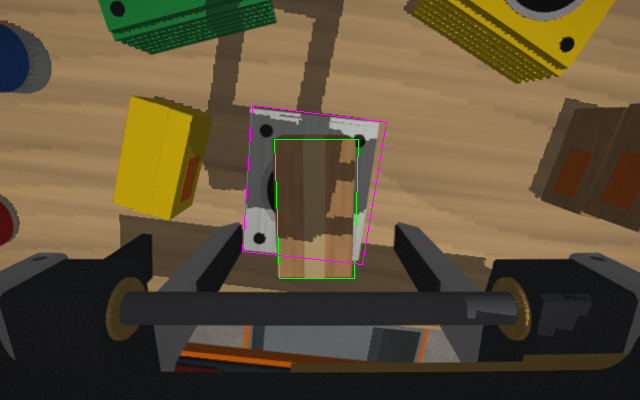

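The overlays match: the carton outline in green and the casting outline in magenta. Now I descend, grip and lift.

Emit:
servo_tool:
  plan:
    - [0,0,0.3,0,0,0,94]
    - [0,0,0.62,0,0,0,94]
    - [0,0,0.62,0,0,0,94]
    - [0,0,0.62,0,0,0,94]
    - [0,0,0.62,0,0,0,40]
    - [0,0,0.62,0,0,0,40]
    - [0,0,0.62,0,0,0,40]
    - [0,0,0.62,0,0,0,40]
    - [0,0,0.62,0,0,0,40]
    - [0,0,0.62,0,0,0,40]
    - [0,0,0.62,0,0,0,40]

```text
time: 5.12
tool_pos: [0.5316, 0.0067, 0.1041]
ee_rot: [-3.141, 0.002, -3.021]
wrist_force: [-0.2, -0.5, 3.2]
width: 0.0593
finger_force: 30.0
```

Emit:
servo_tool:
  plan:
    - [0,0,-0.3,0,0,0,40]
    - [0,0,-0.7,0,0,0,40]
    - [0,0,-1,0,0,0,40]
    - [0,0,-1,0,0,0,40]
    - [0,0,-1,0,0,0,40]

```text
time: 5.53
tool_pos: [0.5319, 0.0072, 0.2046]
ee_rot: [-3.141, 0.003, -3.021]
wrist_force: [0.2, 0.1, -3.5]
width: 0.0597
finger_force: 30.0
```

Emit:
servo_tool:
  plan:
    - [0.02,0.2,0,0,0,0.04,40]
    - [0.05,0.5,0,0,0,0.08,40]
    - [0.08,0.8,0,0,0,0.12,40]
    - [0.1,1,0,0,0,0.144,40]
    - [0.1,1,0,0,0,0.144,40]

```text
time: 5.95
tool_pos: [0.5064, 0.1087, 0.1995]
ee_rot: [3.14, -0.007, 3.039]
wrist_force: [-0.2, -0.2, -1.7]
width: 0.0601
finger_force: 30.0
```

Emit:
servo_tool:
  plan:
    - [0.1,0.3,0,0,0,0,40]
    - [0.2,0.7,0,0,0,0,40]
    - [0.3,1,0,0,0,0,40]
    - [0.3,1,0,0,0,0,40]

```text
time: 6.28
tool_pos: [0.4872, 0.2121, 0.2]
ee_rot: [3.14, -0.006, 3.042]
wrist_force: [0.2, -0.6, -2.4]
width: 0.0596
finger_force: 30.0
```

Emit:
servo_tool:
  plan:
    - [0.1,0.3,0,0,0,0,40]
    - [0.2,0.7,0,0,0,0,40]
    - [0.3,1,0,0,0,0,40]
    - [0.3,1,0,0,0,0,40]
    - [0.3,1,0,0,0,0,40]
    - [0.3,1,0,0,0,0,40]

```text
time: 6.78
tool_pos: [0.4702, 0.3091, 0.2011]
ee_rot: [-3.139, -0.003, 3.036]
wrist_force: [0.1, -0.6, -2.6]
width: 0.0597
finger_force: 30.0
```

```bash
python3 - <<'E'
from h import *
import json
o=robot.get_obs();print(o['time'],o['tool_pos'],o['ee_rot'],o['width'],o['finger_force'])
json.dump({k:np.array(o[k]).tolist() for k in('tool_pos','ee_rot')},open('w4.json','w'))
im=robot.snapshot('wrist')[:,:,::-1];cv2.imwrite('pics/w4.png',im)
s=robot.snapshot('side')[:,:,::-1];cv2.imwrite('pics/s4.png',s)
z=np.hstack([cv2.resize(im[20:290,190:430],None,fx=1.8,fy=1.8,interpolation=2),cv2.resize(s[75:210,195:295],None,fx=3.6,fy=3.6,interpolation=2)])
cv2.imwrite('pics/w4z.png',z);print(z.shape)
E
```

```text
6.7833 [0.47015928 0.30914038 0.2010638 ] [-3.13858664e+00 -2.59113704e-03  3.03588880e+00] 0.05974328224658068 29.99856412410736
(486, 792, 3)
```

View pics/w4z.png

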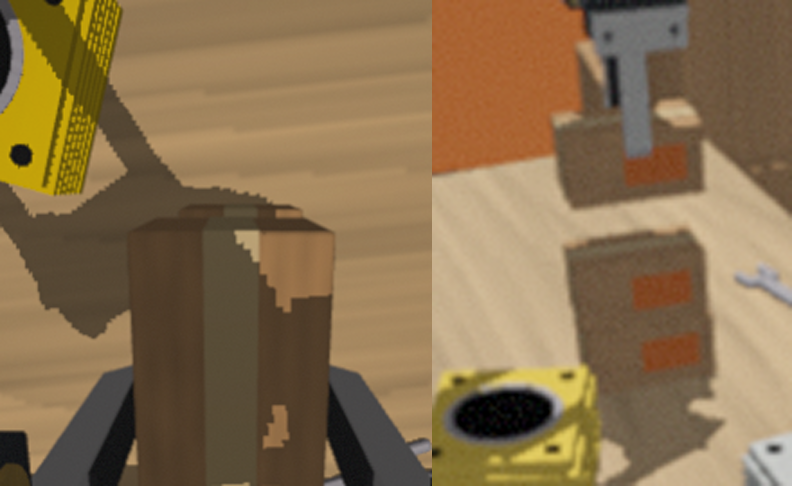

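```bash
python3 - <<'E'
from h import *
import json
o=json.load(open('w4.json'));c=cam('wrist',o);s=cam('side')
def bx(x,y,a,z):
    R=np.array([[np.cos(a),-np.sin(a)],[np.sin(a),np.cos(a)]])
    return np.c_[np.array([[-.055,-.03],[-.055,.03],[.055,.03],[.055,-.03]])@R.T+[x,y],np.full(4,z)]
st=(.4678,.3148,-.1056);h=(.468,.309,-.1056)
w=lambda P:((proj(c,P)-[190,20])*1.8).round().tolist()
v=lambda P:((proj(s,P)-[195,75])*3.6+[432,0]).round().tolist()
for n,b in [('stack z0',bx(*st,0)),('stack z.12',bx(*st,.12)),('held bot',bx(*h,.172)),('held top',bx(*h,.232))]:
    print(n,'wrist rear',w(b[:2]),'side',v(b))
E
```

```text
stack z0 wrist rear [[195.0, 200.0], [282.0, 200.0]] side [[586.0, 397.0], [573.0, 364.0], [693.0, 344.0], [710.0, 375.0]]
stack z.12 wrist rear [[179.0, 208.0], [304.0, 209.0]] side [[571.0, 270.0], [558.0, 240.0], [685.0, 222.0], [703.0, 250.0]]
held bot wrist rear [[152.0, 217.0], [306.0, 217.0]] side [[567.0, 213.0], [554.0, 185.0], [684.0, 168.0], [702.0, 194.0]]
held top wrist rear [[122.0, 230.0], [333.0, 230.0]] side [[559.0, 141.0], [546.0, 115.0], [680.0, 99.0], [698.0, 123.0]]
```

The overlay agrees within about 2 mm. The carton needs roughly +4.5 mm in y, then lowering.

Emit:
servo_tool:
  plan:
    - [0.015,0.045,0,0,0,0,40]
    - [0.015,0.045,0.2,0,0,0,40]
    - [0.015,0.045,0.35,0,0,0,40]
    - [0.015,0.045,0.42,0,0,0,40]
    - [0.015,0.045,0.46,0,0,0,40]
    - [0.015,0.045,0.49,0,0,0,40]
    - [0.015,0.045,0.49,0,0,0,40]
    - [0.015,0.045,0.49,0,0,0,40]
    - [0.015,0.045,0.49,0,0,0,40]

```text
time: 7.63
tool_pos: [0.47, 0.3154, 0.1553]
ee_rot: [3.14, 0.002, 3.036]
wrist_force: [1.1, 0.7, -1.6]
width: 0.0595
finger_force: 30.0
```

Emit:
servo_tool:
  plan:
    - [0,0,0.02,0,0,0,40]
    - [0,0,0.04,0,0,0,40]
    - [0,0,0.04,0,0,0,40]
    - [0,0,0.04,0,0,0,40]

```text
time: 7.97
tool_pos: [0.4693, 0.3151, 0.15]
ee_rot: [-3.141, -0.0, 3.036]
wrist_force: [-0.2, 0.1, -2.9]
width: 0.0599
finger_force: 30.0
```

Emit:
servo_tool:
  plan:
    - [0,0,0.015,0,0,0,40]
    - [0,0,0.03,0,0,0,40]
    - [0,0,0.03,0,0,0,40]

```text
time: 8.22
tool_pos: [0.4697, 0.3153, 0.1491]
ee_rot: [3.141, 0.002, 3.036]
wrist_force: [-1.0, -1.1, 4.1]
width: 0.0598
finger_force: 30.0
```

It is in contact, so I release and rise.

Emit:
servo_tool:
  plan:
    - [0,0,0,0,0,0,94]
    - [0,0,0,0,0,0,94]
    - [0,0,0,0,0,0,94]
    - [0,0,0,0,0,0,94]
    - [0,0,0,0,0,0,94]
    - [0,0,0,0,0,0,94]

```text
time: 8.72
tool_pos: [0.4695, 0.3151, 0.147]
ee_rot: [-3.142, -0.0, 3.036]
wrist_force: [0.1, 0.2, 0.4]
width: 0.0934
finger_force: 0.0
```

Emit:
servo_tool:
  plan:
    - [0,0,-0.2,0,0,0,94]
    - [0,0,-0.6,0,0,0,94]
    - [0,0,-1,0,0,0,94]
    - [0,0,-1,0,0,0,94]
    - [0,0,-1,0,0,0,94]

```text
time: 9.13
tool_pos: [0.4709, 0.3159, 0.251]
ee_rot: [3.137, 0.006, 3.036]
wrist_force: [-0.4, 0.4, -0.7]
width: 0.0939
finger_force: 0.0
```

```bash
python3 - <<'E'
from h import *
import json
o=robot.get_obs();print(o['time'],o['tool_pos'],o['ee_rot'],o['joint_positions'])
json.dump({k:np.array(o[k]).tolist() for k in('tool_pos','ee_rot')},open('w5.json','w'))
im=robot.snapshot('wrist')[:,:,::-1];cv2.imwrite('pics/w5.png',im)
s=robot.snapshot('side')[:,:,::-1];cv2.imwrite('pics/s5.png',s)
z=np.hstack([cv2.resize(im[20:290,190:430],None,fx=1.8,fy=1.8,interpolation=2),cv2.resize(s[75:210,195:295],None,fx=3.6,fy=3.6,interpolation=2)])
cv2.imwrite('pics/w5z.png',z)
E
```

```text
9.1333 [0.47087622 0.31588763 0.2509636 ] [3.13729799 0.00619707 3.03597573] [ 4.90860575e-01  1.15606297e-01  1.23031048e+00  7.37486311e-05
  1.78813649e+00 -9.74315961e-01]
```

View pics/w5z.png

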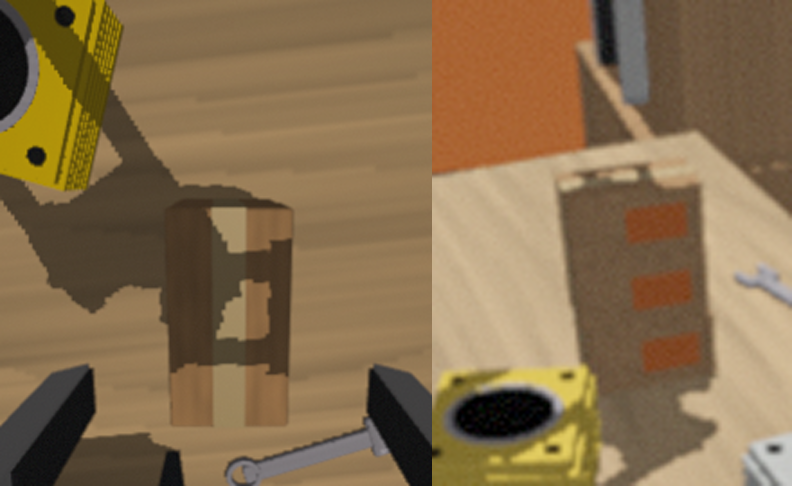

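The carton sits flush on the stack. The wrist view shows a single top outline at (165–293, 200–427), and the side view shows three aligned cartons. The casting then needs about +50 mm in y to line up with the bin, so I check the gap to the yellow carton.

```bash
python3 - <<'E'
from h import *
import json
c=cam('wrist',json.load(open('w3.json')))
f=lambda n,uv,z:print(n,np.round(plane(c,uv,z),3).tolist())
f('yellow top',[(133,97),(192,112),(168,220),(113,205)],.06)
f('yellow base right',[(212,118),(192,211)],0)
print(fitbox(c,np.array([(251,107),(385,122),(362,264),(243,251)]),.14,.12,.075,[0,1,2,3],[.52,0,0.]))
f('panel left foot',[(120,215)],0)
im=cv2.imread('pics/w3.png');z=cv2.resize(im[80:290,90:400],None,fx=2.5,fy=2.5,interpolation=2);cv2.imwrite('pics/w3c.png',z)
E
```

```text
yellow top [[0.462, -0.173, 0.06], [0.469, -0.117, 0.06], [0.579, -0.14, 0.06], [0.57, -0.195, 0.06]]
yellow base right [[0.475, -0.118, 0.0], [0.588, -0.138, 0.0]]
(array([0.52718332, 0.0010077 , 0.01054328]), np.float64(0.9381099528342247))
panel left foot [[0.604, -0.227, 0.0]]
```

View pics/w3c.png

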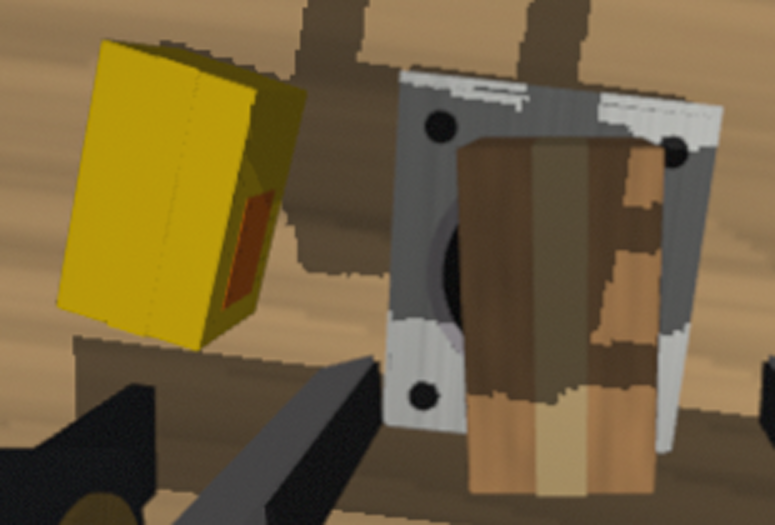

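Emit:
servo_tool:
  plan:
    - [-0.65,-0.95,0,0,0,-0.067,0]
    - [-0.65,-0.95,0,0,0,-0.067,0]
    - [-0.65,-0.95,0,0,0,-0.067,0]
    - [-0.65,-0.95,0,0,0,-0.067,0]

```text
time: 9.57
tool_pos: [0.5254, 0.2086, 0.2438]
ee_rot: [-3.137, -0.004, 3.135]
wrist_force: [-0.6, 1.1, -0.1]
width: 0.0706
finger_force: 0.0
```

Emit:
servo_tool:
  plan:
    - [0,-1,0,0,0,0,0]
    - [0,-1,0,0,0,0,0]
    - [0,-1,0,0,0,0,0]

```text
time: 9.82
tool_pos: [0.5229, 0.1103, 0.2446]
ee_rot: [-3.139, -0.005, 3.138]
wrist_force: [0.5, 0.9, 0.3]
width: 0.0508
finger_force: 0.0
```

Emit:
servo_tool:
  plan:
    - [0,-1,0,0,0,0,0]
    - [0,-1,0,0,0,0,0]
    - [0,-1,0,0,0,0,0]

```text
time: 10.07
tool_pos: [0.5227, 0.0102, 0.2447]
ee_rot: [-3.14, -0.004, 3.138]
wrist_force: [0.2, -0.2, -0.1]
width: 0.0309
finger_force: 0.0
```

Emit:
servo_tool:
  plan:
    - [0,-1,0,0,0,0,0]
    - [0,-1,0,0,0,0,0]
    - [0,-1,0,0,0,0,0]
    - [0,-1,0.5,0,0,0,0]
    - [0,-1,0.5,0,0,0,0]

```text
time: 10.48
tool_pos: [0.5197, -0.0859, 0.1886]
ee_rot: [3.137, -0.014, 3.139]
wrist_force: [-0.9, 0.4, -2.3]
width: 0.0008
finger_force: 0.0
```

Emit:
servo_tool:
  plan:
    - [-0.05,-0.06,0.4,0,0,0,0]
    - [-0.05,-0.06,0.8,0,0,0,0]
    - [-0.05,-0.06,1,0,0,0,0]
    - [-0.05,-0.06,1,0,0,0,0]

```text
time: 10.82
tool_pos: [0.5238, -0.0897, 0.0894]
ee_rot: [3.137, -0.015, -3.141]
wrist_force: [-0.9, -0.3, 0.7]
width: 0.0005
finger_force: 0.0
```

Emit:
servo_tool:
  plan:
    - [0,0,0.3,0,0,0,0]
    - [0,0,0.4,0,0,0,0]
    - [0,0,0.4,0,0,0,0]
    - [0,0,0.4,0,0,0,0]

```text
time: 11.15
tool_pos: [0.5291, -0.0917, 0.0578]
ee_rot: [3.141, -0.0, -3.141]
wrist_force: [-0.3, -0.5, 0.5]
width: 0.0005
finger_force: 0.0
```

Emit:
servo_tool:
  plan:
    - [0,0.12,0,0,0,0,0]
    - [0,0.18,0,0,0,0,0]
    - [0,0.24,0,0,0,0,0]
    - [0,0.3,0,0,0,0,0]
    - [0,0.36,0,0,0,0,0]
    - [0,0.42,0,0,0,0,0]
    - [0,0.48,0,0,0,0,0]
    - [0,0.54,0,0,0,0,0]
    - [0,0.6,0,0,0,0,0]
    - [0,0.66,0,0,0,0,0]
    - [0,0.72,0,0,0,0,0]
    - [0,0.76,0,0,0,0,0]

```text
time: 12.15
tool_pos: [0.5305, -0.0193, 0.0596]
ee_rot: [-3.133, 0.004, 3.141]
wrist_force: [0.3, -10.0, 1.6]
width: 0.0004
finger_force: 4.1
```

Emit:
servo_tool:
  plan:
    - [0,-0.3,0,0,0,0,0]
    - [0,-0.3,0,0,0,0,0]
    - [0,-0.3,-1,0,0,0,0]
    - [0,-0.3,-1,0,0,0,0]
    - [0,-0.3,-1,0,0,0,0]
    - [0,-0.3,-1,0,0,0,0]

```text
time: 12.65
tool_pos: [0.5325, -0.046, 0.1645]
ee_rot: [-3.14, 0.013, 3.142]
wrist_force: [0.8, -0.6, 0.4]
width: 0.0006
finger_force: 0.0
```

Emit:
servo_tool:
  plan:
    - [1,0.6,0,0,0,0,94]
    - [1,0.6,0,0,0,0,94]
    - [1,0.6,0,0,0,0,94]
    - [1,0.6,0,0,0,0,94]

```text
time: 12.98
tool_pos: [0.4241, 0.0169, 0.1559]
ee_rot: [3.139, -0.004, -3.139]
wrist_force: [0.3, 0.8, -0.3]
width: 0.0236
finger_force: 0.0
```

Emit:
servo_tool:
  plan:
    - [0.4,0.4,0,0,0,0,94]
    - [0.4,0.4,0,0,0,0,94]
    - [0.4,0.4,0,0,0,0,94]
    - [0.4,0.4,0,0,0,0,94]

```text
time: 13.32
tool_pos: [0.389, 0.0543, 0.1569]
ee_rot: [-3.141, 0.001, -3.14]
wrist_force: [0.5, -0.4, 0.1]
width: 0.0502
finger_force: 0.0
```

```bash
cat >> h.py <<'E'
def castbox(x,y,a):
    R=np.array([[np.cos(a),-np.sin(a)],[np.sin(a),np.cos(a)]])
    b=np.array([[-.07,-.06],[-.07,.06],[.07,.06],[.07,-.06]])@R.T+[x,y]
    return np.r_[np.c_[b,np.zeros(4)],np.c_[b,np.full(4,.075)]]
def cext(c,p):
    q=proj(c,castbox(*p));a,b=q.min(0),q.max(0);return np.r_[a,b]
E
python3 - <<'E'
from h import *
o=robot.get_obs();print(o['time'],o['tool_pos'],o['ee_rot'],o['joint_positions'])
for n in ('side','scene','wrist'):
    im=robot.snapshot(n);cv2.imwrite(f'pics/{n}6.png',im[:,:,::-1]);c=cam(n,o)
    print(n,'pred',cext(c,(.527,.053,0)).round().tolist(),cext(c,(.527,.053,.2)).round().tolist())
    for d in robot.find_in('casting',n):
        e=np.array(d['extent']);print(np.r_[e[:2]-e[2:]/2,e[:2]+e[2:]/2].round(1).tolist(),round(d['conf'],2))
E
```

```text
13.3167 [0.3889817  0.05428823 0.1569425 ] [-3.14137736e+00  6.66316860e-04 -3.14022931e+00] [-5.75011105e-03 -2.63234337e-01  1.76949154e+00 -2.10978768e-04
  1.63466762e+00 -1.57792324e+00]
side pred [272.0, 177.0, 339.0, 235.0] [270.0, 176.0, 340.0, 236.0]
[190.0, 177.2, 242.6, 228.0] 0.8
[218.9, 232.1, 306.9, 318.7] 0.72
[276.9, 178.8, 343.7, 234.6] 0.71
scene pred [319.0, 164.0, 378.0, 228.0] [317.0, 163.0, 380.0, 229.0]
[331.2, 111.8, 378.0, 158.8] 0.98
[320.6, 167.1, 368.4, 197.7] 0.9
[234.4, 144.4, 294.4, 203.2] 0.57
wrist pred [254.0, 239.0, 378.0, 386.0] [242.0, 231.0, 384.0, 393.0]
[345.3, 16.0, 551.3, 202.0] 0.86
[0.9, 43.8, 223.3, 220.6] 0.85
```

```bash
python3 - <<'E'
from h import *
import json
c=cam('wrist',json.load(open('w2.json')))
f=lambda n,uv,z:print(n,np.round(plane(c,np.array(uv)/1.25,z),3).tolist())
f('ybox top',[(338,72),(450,112),(495,17)],.075);f('ybox base',[(340,82),(450,125)],0)
f('gbox top',[(105,140),(222,100),(195,0)],.075);f('gbox base',[(235,103)],0)
E
```

```text
ybox top [[0.345, 0.089, 0.075], [0.386, 0.212, 0.075], [0.29, 0.256, 0.075]]
ybox base [[0.343, 0.08, 0.0], [0.395, 0.222, 0.0]]
gbox top [[0.416, -0.179, 0.075], [0.373, -0.04, 0.075], [0.274, -0.059, 0.075]]
gbox base [[0.368, -0.056, 0.0]]
```

Emit:
servo_tool:
  plan:
    - [-0.34,0,0.2,0,0,0,94]
    - [-0.34,0,0.5,0,0,0,94]
    - [-0.34,0,0.8,0,0,0,94]
    - [-0.34,0,1,0,0,0,94]
    - [-0.34,0,1,0,0,0,94]
    - [-0.34,0,1,0,0,0,94]

```text
time: 14.12
tool_pos: [0.4224, 0.0535, 0.0563]
ee_rot: [3.142, -0.003, 3.14]
wrist_force: [0.9, 1.2, 0.9]
width: 0.0942
finger_force: 0.0
```

Emit:
servo_tool:
  plan:
    - [-0.1,0,0,0,0,0,94]
    - [-0.2,0,0,0,0,0,94]
    - [-0.3,0,0,0,0,0,94]
    - [-0.4,0,0,0,0,0,94]
    - [-0.5,0,0,0,0,0,94]
    - [-0.6,0,0,0,0,0,94]
    - [-0.7,0,0,0,0,0,94]
    - [-0.8,0,0,0,0,0,94]
    - [-0.9,0,0,0,0,0,94]
    - [-1,0,0,0,0,0,94]

```text
time: 14.95
tool_pos: [0.5204, 0.0539, 0.0585]
ee_rot: [-3.142, -0.009, 3.141]
wrist_force: [-12.6, -0.7, 8.9]
width: 0.094
finger_force: 6.5
```

Emit:
servo_tool:
  plan:
    - [-0.1,0,0,0,0,0,94]
    - [-0.2,0,0,0,0,0,94]
    - [-0.3,0,0,0,0,0,94]
    - [-0.35,0,0,0,0,0,94]
    - [-0.2,0,0,0,0,0,94]
    - [-0.1,0,0,0,0,0,94]
    - [-0.1,0,0,0,0,0,94]

```text
time: 15.53
tool_pos: [0.533, 0.0539, 0.058]
ee_rot: [3.141, 0.001, 3.141]
wrist_force: [0.9, -0.4, 0.5]
width: 0.0938
finger_force: 0.0
```

Emit:
servo_tool:
  plan:
    - [0,0,0,0,-0.07,0,94]
    - [0,0,0,0,-0.14,0,94]
    - [0,0,0,0,-0.2,0,94]
    - [0,0,0,0,-0.26,0,94]
    - [0,0,0,0,-0.32,0,94]
    - [0,0,0,0,-0.32,0,94]
    - [0,0,0,0,-0.32,0,94]

```text
time: 16.12
tool_pos: [0.532, 0.0538, 0.0567]
ee_rot: [3.142, 0.501, 3.141]
wrist_force: [-0.2, 0.4, 0.5]
width: 0.0938
finger_force: 0.0
```

```bash
python3 - <<'E'
from h import *
o=robot.get_obs();print(o['time'],o['tool_pos'],o['ee_rot'],np.round(o['joint_positions'],3))
E
```

```text
16.1167 [0.53196466 0.05384327 0.05671837] [3.14150496 0.50067906 3.14123955] [-0.008 -0.233  2.042  0.005  0.831 -1.58 ]
```

Emit:
servo_tool:
  plan:
    - [0,0,0,0,-0.06,0,94]
    - [0,0,0,0,-0.12,0,94]
    - [0,0,0,0,-0.18,0,94]
    - [0,0,0,0,-0.24,0,94]
    - [0,0,0,0,-0.24,0,94]
    - [0,0,0,0,-0.24,0,94]

```text
time: 16.62
tool_pos: [0.5337, 0.0537, 0.0574]
ee_rot: [3.141, 0.877, 3.141]
wrist_force: [0.1, 0.7, 0.9]
width: 0.0942
finger_force: 0.0
```

```bash
python3 - <<'E'
from h import *
o=robot.get_obs();print(o['time'],o['tool_pos'],o['ee_rot'],np.round(o['joint_positions'],3))
for n in ('side','scene'):
    im=robot.snapshot(n);cv2.imwrite(f'pics/{n}7.png',im[:,:,::-1]);c=cam(n,o)
    print(n,'pred',cext(c,(.64,.053,0)).round().tolist())
    for t in('casting','can','bin'):
      for d in robot.find_in(t,n):
        e=np.array(d['extent']);print(t,np.r_[e[:2]-e[2:]/2,e[:2]+e[2:]/2].round(1).tolist(),round(d['conf'],2))
E
```

```text
16.6167 [0.53371632 0.05373835 0.05737095] [3.14135273 0.87687259 3.14091173] [-0.011 -0.39   2.342  0.026  0.312 -1.602]
side pred [310.0, 168.0, 376.0, 224.0]
casting [220.0, 234.4, 304.8, 315.3] 0.98
casting [309.8, 173.2, 376.0, 224.4] 0.96
casting [189.0, 176.4, 241.8, 230.0] 0.65
can [329.0, 262.2, 373.2, 339.4] 0.58
bin [363.6, 172.2, 456.8, 261.8] 0.8
scene pred [336.0, 192.0, 398.0, 260.0]
casting [234.4, 144.3, 294.3, 203.9] 0.81
casting [341.6, 212.4, 396.8, 258.6] 0.71
can [190.6, 189.2, 230.8, 237.0] 0.83
bin [338.0, 239.0, 468.8, 398.4] 0.7
```

Emit:
servo_tool:
  plan:
    - [-0.06,0,0.07,0,0,0,94]
    - [-0.12,0,0.14,0,0,0,94]
    - [-0.18,0,0.21,0,0,0,94]
    - [-0.24,0,0.28,0,0,0,94]
    - [-0.29,0,0.35,0,0,0,94]
    - [-0.35,0,0.42,0,0,0,94]
    - [-0.4,0,0.48,0,0,0,94]
    - [-0.45,0,0.54,0,0,0,94]
    - [-0.5,0,0.6,0,0,0,94]
    - [-0.55,0,0.66,0,0,0,94]
    - [-0.6,0,0.72,0,0,0,94]
    - [-0.64,0,0.77,0,0,0,94]

```text
time: 18.02
tool_pos: [0.6328, 0.0539, 0.057]
ee_rot: [3.141, 0.878, 3.141]
wrist_force: [-12.2, -0.7, 7.5]
width: 0.0941
finger_force: 6.0
```

```bash
python3 - <<'E'
from h import *
o=robot.get_obs();print(o['time'],o['tool_pos'],o['ee_rot'],np.round(o['joint_positions'],3))
for n in ('side','scene'):
    im=robot.snapshot(n);cv2.imwrite(f'pics/{n}8.png',im[:,:,::-1]);c=cam(n,o)
    print(n,'pred',cext(c,(.72,.053,0)).round().tolist())
    for t in('casting',):
      for d in robot.find_in(t,n):
        e=np.array(d['extent']);print(t,np.r_[e[:2]-e[2:]/2,e[:2]+e[2:]/2].round(1).tolist(),round(d['conf'],2))
E
```

```text
18.0167 [0.63278741 0.05394368 0.05697126] [3.14107496 0.8776657  3.14095893] [-0.008 -0.109  2.138  0.025  0.235 -1.599]
side pred [334.0, 163.0, 400.0, 216.0]
casting [332.5, 173.6, 391.9, 217.2] 0.82
casting [191.2, 178.0, 241.4, 229.8] 0.75
scene pred [348.0, 213.0, 414.0, 284.0]
casting [343.6, 212.4, 406.8, 276.8] 0.91
casting [236.2, 144.2, 294.4, 203.5] 0.75
casting [346.6, 108.9, 378.6, 155.3] 0.64
casting [272.9, 158.0, 449.5, 281.2] 0.51
```

Emit:
servo_tool:
  plan:
    - [-0.05,0,0.06,0,0.02,0,94]
    - [-0.1,0,0.11,0,0.035,0,94]
    - [-0.14,0,0.17,0,0.05,0,94]
    - [-0.18,0,0.21,0,0.05,0,94]
    - [-0.22,0,0.26,0,0.05,0,94]
    - [-0.26,0,0.31,0,0.05,0,94]
    - [-0.26,0,0.31,0,0.05,0,94]

```text
time: 18.8
tool_pos: [0.6743, 0.0536, 0.0573]
ee_rot: [3.141, 0.801, 3.141]
wrist_force: [0.2, 1.2, 0.0]
width: 0.0939
finger_force: 0.0
```

```bash
cat > look.py <<'E'
from h import *
o=robot.get_obs();print(o['time'],o['tool_pos'],o['ee_rot'],np.round(o['joint_positions'],3),o['wrist_force'])
for n in ('side','scene'):
    im=robot.snapshot(n);cv2.imwrite(f'pics/{n}_{o["time"]:.1f}.png',im[:,:,::-1]);c=cam(n,o)
    print(n,'pred',cext(c,(.74,.053,0)).round().tolist())
    for t in('casting',):
      for d in robot.find_in(t,n):
        e=np.array(d['extent']);print(t,np.r_[e[:2]-e[2:]/2,e[:2]+e[2:]/2].round(1).tolist(),round(d['conf'],2))
E
python3 look.py
```

```text
18.8 [0.6742983  0.05364038 0.05731173] [3.14149079 0.8011021  3.14099702] [-0.007 -0.005  1.99   0.013  0.356 -1.587] [0.17141454 1.19687893 0.04475599]
side pred [340.0, 162.0, 405.0, 214.0]
casting [221.0, 236.3, 308.4, 316.0] 0.9
casting [364.1, 184.4, 396.1, 219.4] 0.67
casting [187.9, 174.4, 243.9, 230.4] 0.65
scene pred [351.0, 219.0, 418.0, 291.0]
casting [235.7, 143.8, 295.3, 205.6] 0.77
casting [362.2, 263.4, 412.0, 318.2] 0.72
casting [331.7, 111.0, 376.3, 160.0] 0.71
```

Emit:
servo_tool:
  plan:
    - [0.2,0,-0.2,0,0,0,94]
    - [0.45,0,-0.46,0,0,0,94]
    - [0.7,0,-0.72,0,0,0,94]
    - [0.7,0,-0.72,0,0,0,94]
    - [0.7,0,-0.72,0,0,0,94]
    - [0.7,0,-0.72,0,0,0,94]
    - [0.7,0,-0.72,0,0,0,94]
    - [0.7,0,-0.72,0,0,0,94]

```text
time: 19.67
tool_pos: [0.5748, 0.0537, 0.0586]
ee_rot: [3.142, 0.803, 3.141]
wrist_force: [-0.1, -0.5, -0.9]
width: 0.0938
finger_force: 0.0
```

```bash
python3 look.py; python3 - <<'E'
from h import *
for n in('scene','side'):
    c=cam(n)
    print(n,proj(c,[(.8,.06,-.03),(.8,.06,-.1),(.8,.06,-.14),(.88,.06,-.14),(.77,.06,-.14),(.74,-.06,-.02),(.74,.19,-.02),(.97,.19,-.02),(.97,-.06,-.02)]).round().tolist())
# grey levels in the scene around the bin: dark = casting
im=cv2.cvtColor(robot.snapshot('scene'),cv2.COLOR_RGB2GRAY)
print(cv2.resize(im[240:370,330:480],(30,26),interpolation=cv2.INTER_AREA))
for t,n in [('carton_loose','side'),('can','side'),('jar','side')]:print(t,[(np.round(d['extent']).tolist(),round(d['conf'],2)) for d in robot.find_in(t,n)])
E
```

```text
19.6667 [0.57476058 0.05367691 0.05861115] [3.14154062 0.80264679 3.14103676] [-0.009 -0.254  2.202  0.016  0.391 -1.591] [-0.10898458 -0.45943831 -0.88087599]
side pred [340.0, 162.0, 405.0, 214.0]
casting [190.2, 175.8, 241.4, 228.4] 0.93
casting [370.3, 196.5, 393.9, 220.1] 0.78
casting [221.8, 234.0, 306.6, 314.0] 0.72
scene pred [351.0, 219.0, 418.0, 291.0]
casting [234.4, 144.5, 294.8, 205.4] 0.69
casting [341.0, 109.9, 377.3, 151.3] 0.57
casting [364.7, 265.9, 411.5, 321.5] 0.56
scene [[393.0, 282.0], [390.0, 292.0], [389.0, 297.0], [402.0, 321.0], [384.0, 288.0], [345.0, 279.0], [422.0, 245.0], [469.0, 316.0], [385.0, 358.0]]
side [[385.0, 200.0], [383.0, 219.0], [381.0, 229.0], [401.0, 222.0], [373.0, 231.0], [392.0, 224.0], [347.0, 182.0], [404.0, 168.0], [455.0, 204.0]]
[[104 102 101 100 100 100  99  97 108 140 169 177 180 182 178 148 110  91
   99  45  25  24  24  41  70  59  34  25  32  67]
 [ 99  98  98  97  97  98 114 157 177 179 181 183 171 138 103  91 103 103
  117  49  24  24  25  36  30  25  37  76  80  47]
 [ 97  97 100 103 127 162 178 179 182 182 162 127  98  95 
[... 2446 characters left out ...]
9  82  58  25  26  26  25  37  67  93 142 142 143 124  85  70  68  61
   77  54  43 119 152 152 147 146 146 150 151 147]
 [ 81  81  80  55  25  26  25  25  57  68 132 124  86  69  69  55  52  58
   50  41  93 154 153 154 150 148 147 148 146 146]
 [ 78  80  80  79  30  25  25  25  36  66  71  69  68  56  35  25  26  28
   41  57 153 153 153 150 146 144 142 144 148 149]
 [ 78  80  81  81  55  25  25  25  27  57  69  58  37  25  25  25  36  42
   52  87 149 151 149 149 148 143 144 146 147 151]]
carton_loose [([344.0, 254.0, 55.0, 44.0], 0.75), ([257.0, 127.0, 21.0, 17.0], 0.54)]
can [([350.0, 300.0, 42.0, 81.0], 0.79), ([251.0, 176.0, 32.0, 17.0], 0.65)]
jar [([449.0, 306.0, 43.0, 50.0], 0.65)]
```

```bash
python3 - <<'E'
from h import *
B=np.array([[x,y,z] for x in(-.07,.07) for y in(-.06,.06) for z in(0,.075)])
ok=cam('scene')
for name,t,bz in [('upright',90,None),('75',75,None),('60',60,None),('flat',0,None)]:
    R=Ro.from_euler('y',t,degrees=True).as_matrix();P=B@R.T
    P[:,2]+=-.182-P[:,2].min();P[:,0]+=.745-P[:,0].min();P[:,1]+=.056
    q=proj(ok,P);print(name,q.min(0).round(),q.max(0).round(),'mid',(P.mean(0)-[.738,.062,-.02]).round(3))
s=robot.get_obs();print(s['time'],s['wrist_force'],s['finger_force'])
for d in robot.find_in('casting','scene'):e=d['extent'];print(np.round(e,1),d['conf'])
E
```

```text
upright [360. 260.] [414. 316.] mid [ 0.045 -0.006 -0.092]
75 [363. 260.] [414. 324.] mid [ 0.061 -0.006 -0.085]
60 [363. 263.] [419. 331.] mid [ 0.074 -0.006 -0.083]
flat [360. 269.] [422. 336.] mid [ 0.077 -0.006 -0.124]
20.0667 [-0.17188989 -0.99917731 -0.05433904] 0.0
[361.7 130.1  33.2  40.9] 0.94
[387.  293.5  50.   52.4] 0.6
[264.4 173.9  59.2  58.6] 0.59
```

The casting is in the bin, standing on end, with its middle about 90 mm below the rim. The stack matches the last check and the gripper is clear of everything.

```bash
python3 -c "
from bench import robot
print(robot.close_job())"
```

```text
the job is handed in; nothing more can be done
None
```

The job is handed in at about 20 s: the loose carton sits flush on the stack (within about 2 mm in the images), and the cylinder is in the scrap bin with its middle about 90 mm below the rim; no verdict came back.

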